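Bolt down the snack tray

TASK

The wind is getting up: bolt down the tray that holds the green snack tub. With the fingertips push the red knob of that tray's bolt forward along its slot to the corner, then sideways round the corner to the end of the slot; push gently, without pinching or forcing the knob. Leave the other tray's bolt and everything on the trays where they are, and finish clear of it all.

Things in the scene. Friction and masses are not known exactly. Their poses are not given: they have to be found in the camera images.
- tray_left: The left (+y) unit, fixed: a shallow white tray with a slide bolt at its robot-side edge. Origin on the table (z = 0); x from bolt to tray, y left, z up. In mm: tray x -20 to 190, y -110 to 110, rim 24 high. Bolt's aluminium cover plate, top at z = 20: x -174 to -71, y -28 to 58. Dark keeper block, 22 high: x -54 to -20, y -18 to 18.
- left_slot_corner (a point): Corner of the left (+y) L-shaped slot (12 mm wide), at the plate's top: on the crossing of the legs' centre lines, at (-95, 0, 20) mm in tray_left. The first leg comes here along +x from its start, 55 mm back at (-150, 0).
- left_slot_end (a point): Nominal pin position at the end of the slot's second leg, at the plate's top: (-95, 32, 20) mm in tray_left, 32 mm from the corner along +y.
- bolt_left (a joint): Travel (m) of the left (+y) brass bolt and its knob along the first leg of the slot (+x of tray_left): 0 at the slot's start (unlocked), 0.055 in line with the second leg (bolt in the keeper); the slot's end lets it reach 0.057. Friction about 2 N holds it where it is left.
- knob_left (a joint): Travel (m) of the left (+y) red knob along the second leg (+y of tray_left, outwards): 0 in line with the first leg, 0.032 nominal end (stop at 0.034), with the pin 2 mm free either side in the slot. It can move only when the bolt is forward. Friction about 1.5 N, no spring.
- knob_left_top (a point): Centre of the flat top of the left (+y) red knob, an upright cylinder 18 mm in diameter and 30 mm tall that stands on an 8 mm pin; its top is 52.5 mm and its underside 22.5 mm above the table, 2.5 mm above the cover plate. It slides in the slot and cannot be lifted out or tilted.
- tray_right: The right (-y) unit, fixed: a shallow wooden tray with a slide bolt at its robot-side edge. Origin on the table (z = 0); x from bolt to tray, y left, z up. In mm: tray x -20 to 190, y -110 to 110, rim 24 high. Bolt's aluminium cover plate, top at z = 20: x -174 to -71, y -58 to 28. Dark keeper block, 22 high: x -54 to -20, y -18 to 18.
- right_slot_corner (a point): Corner of the right (-y) L-shaped slot (12 mm wide), at the plate's top: on the crossing of the legs' centre lines, at (-95, 0, 20) mm in tray_right. The first leg comes here along +x from its start, 55 mm back at (-150, 0).
- right_slot_end (a point): Nominal pin position at the end of the slot's second leg, at the plate's top: (-95, -32, 20) mm in tray_right, 32 mm from the corner along -y.
- bolt_right (a joint): Travel (m) of the right (-y) brass bolt and its knob along the first leg of the slot (+x of tray_right): 0 at the slot's start (unlocked), 0.055 in line with the second leg (bolt in the keeper); the slot's end lets it reach 0.057. Friction about 2 N holds it where it is left.
- knob_right (a joint): Travel (m) of the right (-y) red knob along the second leg (-y of tray_right, outwards): 0 in line with the first leg, 0.032 nominal end (stop at 0.034), with the pin 2 mm free either side in the slot. It can move only when the bolt is forward. Friction about 1.5 N, no spring.
- knob_right_top (a point): Centre of the flat top of the right (-y) red knob, an upright cylinder 18 mm in diameter and 30 mm tall that stands on an 8 mm pin; its top is 52.5 mm and its underside 22.5 mm above the table, 2.5 mm above the cover plate. It slides in the slot and cannot be lifted out or tilted.
- tub_center (a point): Centre of the closed green snack tub, 93 x 70 x 58 mm tall, pale green lid with white clips; loose, standing in one of the two trays, on a floor 4 mm above the table. The tray that it stands in is the one to lock.
- bowl_center (a point): Centre of the empty glass bowl, 106 mm across, 45 mm tall; loose, in the tray without the tub.
- tumbler_center (a point): Centre of the stainless tumbler, 72 mm across, 100 mm tall; loose, in the left tray.
- coaster: Underside centre of the round blue ceramic coaster, 84 mm across, 9 mm thick; loose, in the right tray.
Things that resemble listed ones, but are neither listed nor needed, are in the scene too. Of the things that look like the part that bears tub_center, the smallest one is meant.

How it is judged:
By the outcome, as a careful person would: the job done as asked, in the order asked, and still so for the second after the job is handed in, with the robot touching nothing.
It also fails if it takes over 42 s, if anything falls off the work surface, if the arm or the gripper's body presses on something with over 40 N, if the wrist force passes 120 N, or if a joint passes its speed limit or range.

ROBOT

A 6-joint arm with a two-finger parallel gripper is mounted at the origin on the work surface. World frame = base frame: x ahead of the robot, y to its left, z up, the work surface at z = 0. Lengths are in m, angles in rad, forces in N, time in s.
With the tool pointing down it reaches from about 0.35 to 0.85 m from the base axis. Payload 8.1 kg.
Tool frame: the origin (TCP) lies at the centre of the arm's flange, where the gripper is bolted on; the fingertips stand 186 mm ahead of it and the grasp point (between the pads) lies 167 mm ahead of it; z points along the fingers, y is the line along which they close (so a half turn about z gives the same grasp; the last joint's range is limited). The gripper opens to 93 mm and grips with 3 to 60 N. Pads are 15 mm wide; open, the fingers measure 128 mm over their backs; the gripper's body (75 mm by 188 mm) begins 65 mm behind the grasp point.
Start: joints at [1.042, 0.13, 1.488, -0, 1.523, -0.085], TCP at [0.258, 0.542, 0.405] pointing down, gripper open.
Joint ranges: [-2.96, 2.96], [-0.89, 2.26], [0.02, 2.5], [-1.34, 4.48], [0, 2.73], [-2.66, 2.66]. Speed limits (rad/s): [2.39, 2.39, 2.79, 3.14, 3.14, 3.14].

INTERFACE

Orientations are given as a rotation vector (axis times angle).
In Python, from plant import robot gives the robot as it stands.
- The arm moves only by the tool apply_moves, never from a script. Its argument "series" is a list of rows, each a list of 2 entries, a list of its own where there are three numbers: the shift along the tool's x, y, z in mm, then the turn, a rotation vector about the tool's x, y, z in rad. A call has 1 to 12 rows; each row shifts and turns the commanded pose from where the row before left it, along the tool's axes as they then stand; what a row does not reach is not made up. A row lasts 1/12 s, in which the tool goes at most 41.7 mm and 7.16 degrees, less where a joint would pass 70% of its speed; a pose out of reach is approached as far as the arm can. A call is refused whole if a number of a shift passes 41.7 or a number of a turn 0.125, either way. A call with a gripper value outside its range is refused whole. "claw" is the opening, from 0 (shut) to 1 (fully open), set as the call begins (left out, the last holds). The fingers move at their own pace and stop on an object; "newtons" is the grip in N (left out, the last holds). Time passes only in rows, so rows that do not move let the fingers close. It gives the time, the measured TCP pose, the force, the opening and the grip force at its end, in the units of the state.
- robot.read_state(): the state, without advancing time (a new reading comes with each control period).
- robot.read_camera(name): name is "side" or "top"; returns (picture, depth): 420x560x3 uint8, blue, green, red; 420x560 float32, m along the optical axis (not along the pixel's ray), 0 where there is no reading.
- robot.calibration(name): a dict with "fx", "fy", "cx", "cy" (pixels), "extrinsics" (4x4, takes a point from world to camera coordinates). Camera axes: x right, y down, z forward; pixel columns grow to the right and rows downward; lengths in m; the calibration is good to about 2 mm. A picture is of the moment at which its call begins. calibration takes no time and is no camera call.
- robot.close_job(): hands the job in; it is judged then, once.
The state is a dict: "t": time; "q": joint angles; "dq": joint speeds; "joint_torque": joint torques, N m; "tool_pos": TCP position; "orientation": TCP orientation; "force": force on the tool from outside, world axes, zero at the start; "wrist_torque": the same for the moment, N m; "opening": finger opening in m; "gripper_force": force on a finger pad.
Only numpy, scipy, OpenCV 4.12 (cv2) and the standard library are available. Lean on these libraries where they do the work, as an engineer would, in place of code of your own. Each camera call takes 0.05 s, during which the arm holds its last target. There are 200 camera calls.

## Working session

There is one attempt and no reset: what is moved stays moved. The work goes in short steps, Python scripts to look and compute and a tool call to move; the robot and the scene stay as the last step left them, time stands still between calls to the robot, and variables do not carry over. Pictures are saved under pics/ and viewed, at most 10 in all, crops included, and the job is handed in when it is done.

Besides the shell and the picture viewer there is one more tool, called after "Call:" as name(argument=value, ...) on one line, values as JSON. apply_moves: Moves the arm, as the interface text tells. Its arguments: {"type":"object","properties":{"series":{"type":"array"},"claw":{"type":"number"},"newtons":{"type":"number"}},"required":["series"]}

```bash
mkdir -p pics
python3 - <<'E'
from plant import robot
import cv2,numpy as np
for n in("top","side"):
    p,d=robot.read_camera(n); cv2.imwrite(f"pics/{n}0.png",p); np.save(f"pics/{n}0.npy",d)
    c=robot.calibration(n); print(n,c)
s=robot.read_state(); print(s["t"],s["tool_pos"],s["orientation"],s["opening"])
E
```

```text
top {'fx': 426.2878551869943, 'fy': 426.2878551869943, 'cx': 276.7516525619546, 'cy': 204.6527158943467, 'extrinsics': array([[ 0.02889549, -0.99957258,  0.00443904, -0.09093616],
       [-0.99419579, -0.02919991, -0.10354755,  0.6102285 ],
       [ 0.10363291, -0.00142122, -0.9946146 ,  1.01620938],
       [ 0.        ,  0.        ,  0.        ,  1.        ]])}
side {'fx': 511.06882766627484, 'fy': 511.06882766627484, 'cx': 274.50256585025227, 'cy': 214.07969516367115, 'extrinsics': array([[-0.98306678, -0.18228206, -0.01878719,  0.56982097],
       [-0.12555565,  0.74469419, -0.65548939,  0.16820845],
       [ 0.13347467, -0.64203101, -0.75497066,  1.15606211],
       [ 0.        ,  0.        ,  0.        ,  1.        ]])}
0.1 [0.25751751 0.54171511 0.40380186] [-6.91279716e-01 -3.06413938e+00  2.44612947e-03] 0.09324156219721225
```

View pics/top0.png

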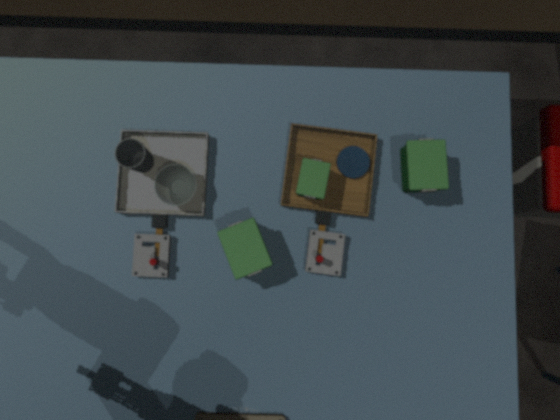

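View pics/side0.png

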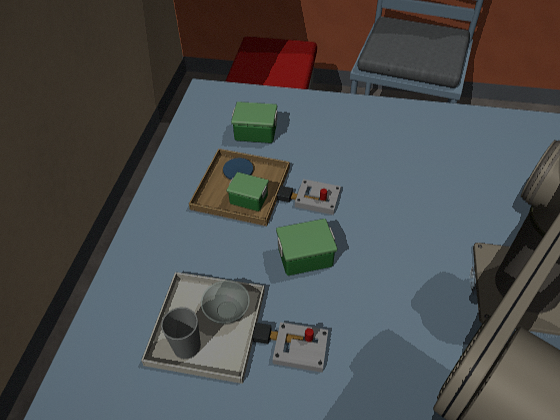

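The smallest green tub (314,178 in the top view) stands in the wooden right tray, so the right bolt is the one to lock. Its knob is at about (319,258) in the top view and (323,195) in the side view.

```bash
cat > h.py <<'E'
import cv2,numpy as np
from plant import robot
def ray(n,u,v):
    c=robot.calibration(n);E=c["extrinsics"];R=E[:3,:3]
    return -R.T@E[:3,3], R.T@np.array([(u-c["cx"])/c["fx"],(v-c["cy"])/c["fy"],1])
def onz(n,u,v,z):
    o,d=ray(n,u,v); return o+d*(z-o[2])/d[2]
def two(a,b):
    (o1,d1),(o2,d2)=a,b
    s=np.linalg.lstsq(np.c_[d1,-d2],o2-o1,rcond=None)[0]
    p,q=o1+s[0]*d1,o2+s[1]*d2; return (p+q)/2,np.linalg.norm(p-q)
def red(p,box):
    x0,y0,x1,y1=box; h=cv2.cvtColor(p,cv2.COLOR_BGR2HSV)[y0:y1,x0:x1].astype(int)
    m=(((h[...,0]<8)|(h[...,0]>172))&(h[...,1]>140)&(h[...,2]>60)).astype(np.uint8)
    n,l,s,c=cv2.connectedComponentsWithStats(m)
    i=1+np.argmax(s[1:,4]); return c[i]+[x0,y0],s[i]+[x0,y0,0,0,0]
E
python3 - <<'E'
from h import *
t=cv2.imread("pics/top0.png");s=cv2.imread("pics/side0.png")
a=red(t,(300,225,350,280));b=red(s,(295,175,345,215));print(a,b)
print("knob centroid",two(ray("top",*a[0]),ray("side",*b[0])))
# tray rim: wooden mask
h=cv2.cvtColor(t,cv2.COLOR_BGR2HSV)
def rect(m,off,name,zz):
    m=cv2.morphologyEx(m.astype(np.uint8),cv2.MORPH_CLOSE,np.ones((9,9)))
    c=max(cv2.findContours(m,0,2)[0],key=cv2.contourArea)
    r=cv2.minAreaRect(c);B=cv2.boxPoints(r)+off
    P=np.array([onz("top",*q,zz) for q in B]);print(name,r[1],B.round(1).tolist(),"\n",P.round(4),P.mean(0))
c=h[110:232,270:395];rect((c[...,0]>8)&(c[...,0]<28)&(c[...,1]>60)&(c[...,2]>35),np.array([270,110]),"tray",.024)
c=h[220:285,298:352];rect((c[...,1]<60)&(c[...,2]>90),np.array([298,220]),"plate",.02)
A=cv2.resize(t[115:290,270:390],None,fx=3.4,fy=3.4,interpolation=2);B=cv2.resize(s[165:225,270:355],None,fx=4.5,fy=4.5,interpolation=2)
o=np.zeros((600,800,3),np.uint8);o[:A.shape[0],:A.shape[1]]=A;o[:B.shape[0],410:410+B.shape[1]]=B
cv2.imwrite("pics/crop.png",cv2.convertScaleAbs(o,alpha=1.6))
E
```

```text
(array([319.09375, 258.375  ]), array([316, 255,   7,   7,  32])) (array([322.625 , 193.8125]), array([320, 189,   7,  11,  64]))
knob centroid (array([ 0.48580716, -0.17877992,  0.03940711]), np.float64(0.0022328080641434546))
tray (87.94062042236328, 82.48310089111328) [[280.6, 205.4], [290.8, 123.6], [378.1, 134.5], [367.8, 216.4]] 
 [[ 0.6117 -0.0826  0.024 ]
 [ 0.8204 -0.1027  0.024 ]
 [ 0.7988 -0.3235  0.024 ]
 [ 0.591  -0.2991  0.024 ]] [ 0.70547596 -0.20197557  0.024     ]
plate (64.0, 53.0) [[298.0, 220.0], [351.0, 220.0], [351.0, 284.0], [298.0, 284.0]] 
 [[ 0.5772 -0.1269  0.02  ]
 [ 0.581  -0.2583  0.02  ]
 [ 0.4245 -0.26    0.02  ]
 [ 0.4208 -0.1306  0.02  ]] [ 0.50087981 -0.19391712  0.02      ]
```

View pics/crop.png

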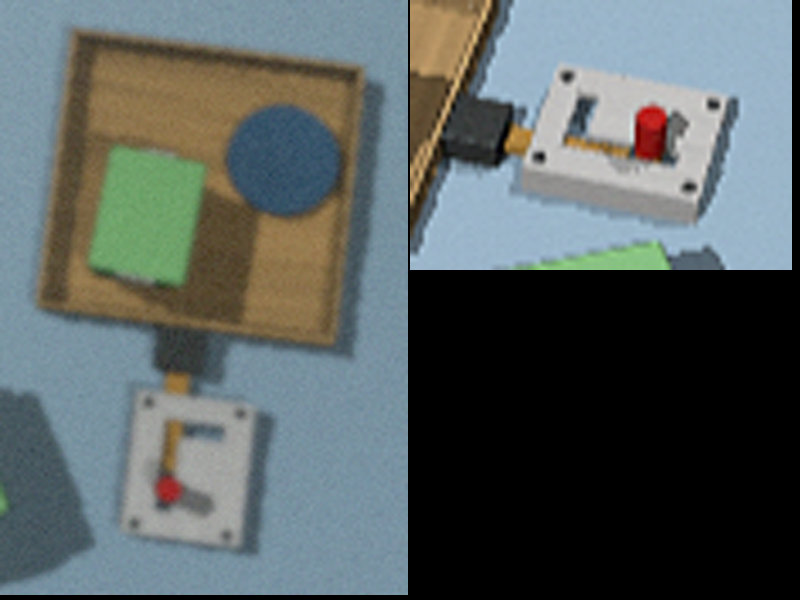

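The crop confirms the slot L: the knob stands near the robot end, the first leg runs toward the tray, and the second leg turns right (-y). Next I'll refine the tray axis, knob position and tool shift.

```bash
cat >> h.py <<'E'
from scipy.spatial.transform import Rotation as Ro
YAW=-0.100
EX=np.array([np.cos(YAW),np.sin(YAW),0]);EY=np.array([-EX[1],EX[0],0])
def rel(target):
    s=robot.read_state();R=Ro.from_rotvec(s["orientation"]).as_matrix()
    Rt=np.c_[-EX,EY,[0,0,-1]]
    print("t",s["t"],"pos",s["tool_pos"].round(4) if hasattr(s["tool_pos"],"round") else s["tool_pos"],"F",np.round(s["force"],2))
    print("shift in tool mm",(R.T@(np.array(target)-s["tool_pos"])*1000).round(1),"turn",Ro.from_matrix(R.T@Rt).as_rotvec().round(3))
    print("shift in aligned axes mm",(Rt.T@(np.array(target)-s["tool_pos"])*1000).round(1))
E
python3 - <<'E'
from h import *
C=[(310.3,229.1),(345.9,234.1),(341.5,276.2),(305.3,270.9)]
P=np.array([onz("top",*q,.02) for q in C]);print(P.round(4),P.mean(0))
for i,j in((3,0),(2,1),(1,0),(2,3)):
    v=P[j]-P[i];print(np.hypot(*v[:2]).round(4),np.degrees(np.arctan2(v[1],v[0])).round(2))
o=P.mean(0)+.1225*EX+.015*EY;print("origin from plate",o)
t=np.array([.7055,-.202,.0])-.085*EX;print("origin from tray",t)
k=onz("top",319.1,258.4,.050);k2=onz("side",322.6,193.8,.040);print("knob",k,k2,"tray frame",(k-o)@EX,(k-o)@EY)
d=np.load("pics/top0.npy")
for u,v in((245,250),(314,178),(426,165)):
    o1,r=ray("top",u,v);print("h",(o1+r*d[v,u]).round(3))
g=k-.034*EX;g[2]=.405;rel(g)
E
```

```text
[[ 0.5555 -0.1578  0.02  ]
 [ 0.5458 -0.246   0.02  ]
 [ 0.4427 -0.2365  0.02  ]
 [ 0.4529 -0.1477  0.02  ]] [ 0.49922211 -0.1970139   0.02      ]
0.1031 -5.63
0.1035 -5.28
0.0887 83.67
0.0894 83.4
origin from plate [ 0.62260762 -0.19431843  0.02      ]
origin from tray [ 0.62092465 -0.19351416  0.        ]
knob [ 0.48483469 -0.17780926  0.05      ] [ 0.48694681 -0.1781162   0.04      ] tray frame -0.13873281227454995 0.002672345729388516
h [ 0.5   -0.002  0.077]
h [ 0.676 -0.161  0.063]
h [ 0.713 -0.424  0.08 ]
t 0.1 pos [0.2575 0.5417 0.4038] F [ 0.57 -0.24 -0.07]
shift in tool mm [-4.822e+02 -5.637e+02 -3.000e-01] turn [-0.002 -0.    -0.344]
shift in aligned axes mm [-264.  -693.2   -1.2]
```

Call:
apply_moves(series=[[[0,0,0],[0,0,-0.115]],[[0,0,0],[0,0,-0.115]],[[0,0,0],[0,0,-0.114]],[[-14.7,-38,0],[0,0,0]],[[-14.7,-38,0],[0,0,0]],[[-14.7,-38,0],[0,0,0]],[[-14.7,-38,0],[0,0,0]],[[-14.7,-38,0],[0,0,0]],[[-14.7,-38,0],[0,0,0]],[[-14.7,-38,0],[0,0,0]],[[-14.7,-38,0],[0,0,0]],[[-14.7,-38,0],[0,0,0]]], claw=0, newtons=10)

```text
t: 1.1
tool_pos: [0.3549, 0.1866, 0.4044]
orientation: [-0.156, -3.138, 0.0]
force: [0.6, 0.9, -0.3]
opening: 0.0175
gripper_force: 0.0
```

Call:
apply_moves(series=[[[-14.7,-38,0],[0,0,0]],[[-14.7,-38,0],[0,0,0]],[[-14.7,-38,0],[0,0,0]],[[-14.7,-38,0],[0,0,0]],[[-14.7,-38,0],[0,0,0]],[[-14.7,-38,0],[0,0,0]],[[-14.7,-38,0],[0,0,0]],[[-14.7,-38,0],[0,0,0]],[[0,0,0],[0,0,0]]])

```text
t: 1.85
tool_pos: [0.4423, -0.1314, 0.404]
orientation: [-0.165, -3.136, 0.003]
force: [0.8, 0.7, 0.4]
opening: 0.0003
gripper_force: 0.0
```

Run:
```python
from h import *
rel([.451,-.1744,.31])
s=robot.read_state();print(s["opening"])
```

```text
t 1.85 pos [ 0.4423 -0.1314  0.404 ] F [0.79 0.72 0.37]
shift in tool mm [-13.2 -41.6  94.1] turn [-0.002 -0.001 -0.005]
shift in aligned axes mm [-12.9 -41.9  94. ]
0.0003326707951547957
```

Call:
apply_moves(series=[[[-6.5,-21,0],[0,0,-0.005]],[[-6.5,-21,0],[0,0,0]],[[0,0,31],[0,0,0]],[[0,0,31],[0,0,0]],[[0,0,32],[0,0,0]],[[0,0,30],[0,0,0]],[[0,0,30],[0,0,0]],[[0,0,20],[0,0,0]],[[0,0,11],[0,0,0]],[[0,0,0],[0,0,0]],[[0,0,0],[0,0,0]]])

```text
t: 2.77
tool_pos: [0.4508, -0.1687, 0.2199]
orientation: [-0.149, -3.137, -0.001]
force: [-0.6, 0.5, 1.0]
opening: 0.0005
gripper_force: 0.0
```

Run:
```python
from h import *
rel([.451,-.1744,.219])
t,_=robot.read_camera("top");s,_=robot.read_camera("side")
A=cv2.resize(t[215:295,270:390],None,fx=3.3,fy=3.3,interpolation=2);B=cv2.resize(s[125:235,270:400],None,fx=3,fy=3,interpolation=2)
o=np.zeros((600,800,3),np.uint8);o[:A.shape[0],:A.shape[1]]=A;o[:B.shape[0],405:405+B.shape[1]]=B
cv2.imwrite("pics/crop2.png",cv2.convertScaleAbs(o,alpha=1.6))
```

```text
t 2.7667 pos [ 0.4508 -0.1687  0.2199] F [-0.64  0.46  0.97]
shift in tool mm [-0.8 -5.7  0.9] turn [ 0.    -0.001  0.005]
shift in aligned axes mm [-0.8 -5.7  0.9]
```

View pics/crop2.png

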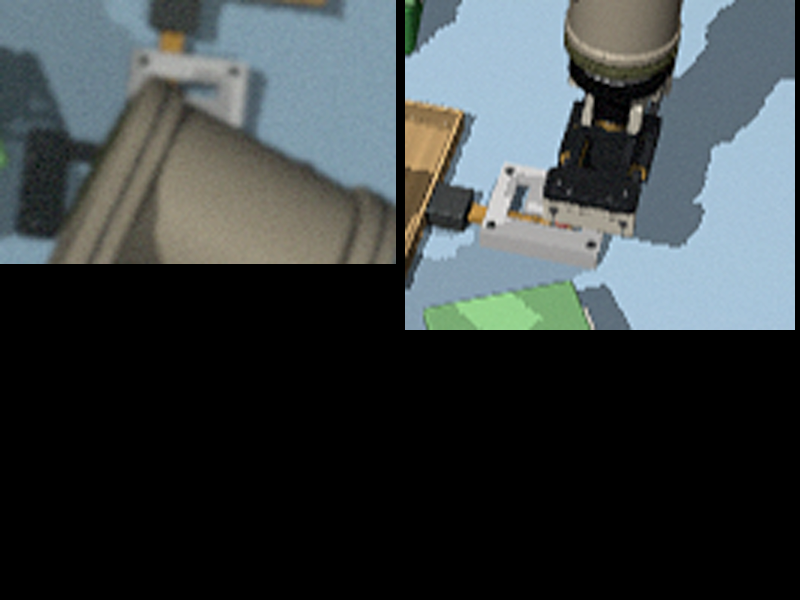

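The gripper body hides the knob in both views: the side view shows only a sliver of red near (565,225), ahead of the tips. From here I'll go by pose and force.

Call:
apply_moves(series=[[[0,-5.5,1.5],[0,0,0.005]],[[-4,0,0],[0,0,0]],[[-4,0,0],[0,0,0]],[[-3,0,0],[0,0,0]],[[0,0,0],[0,0,0]],[[0,0,0],[0,0,0]]])

```text
t: 3.37
tool_pos: [0.4615, -0.1755, 0.2183]
orientation: [0.156, 3.138, -0.0]
force: [0.1, 0.5, 0.1]
opening: 0.0004
gripper_force: 0.0
```

Call:
apply_moves(series=[[[-2,0,0],[0,0,0]],[[-2,0,0],[0,0,0]],[[-2,0,0],[0,0,0]],[[-2,0,0],[0,0,0]],[[-2,0,0],[0,0,0]]])

```text
t: 3.78
tool_pos: [0.4711, -0.1764, 0.2181]
orientation: [-0.157, -3.137, -0.0]
force: [-3.2, 0.1, 0.8]
opening: 0.0003
gripper_force: 1.1
```

Call:
apply_moves(series=[[[-2,0,0],[0,0,0]],[[-2,0,0],[0,0,0]],[[-2,0,0],[0,0,0]],[[-2,0,0],[0,0,0]],[[-2,0,0],[0,0,0]]])

```text
t: 4.2
tool_pos: [0.4812, -0.1774, 0.2182]
orientation: [-0.157, -3.137, -0.0]
force: [-1.5, 0.4, 0.5]
opening: 0.0006
gripper_force: 1.1
```

Call:
apply_moves(series=[[[-2.5,0,0],[0,0,0]],[[-2.5,0,0],[0,0,0]],[[-2.5,0,0],[0,0,0]],[[-2.5,0,0],[0,0,0]],[[-2.5,0,0],[0,0,0]],[[-2.5,0,0],[0,0,0]],[[-2.5,0,0],[0,0,0]],[[-2.5,0,0],[0,0,0]],[[-2,0,0],[0,0,0]]])

```text
t: 4.95
tool_pos: [0.5032, -0.1796, 0.2182]
orientation: [-0.157, -3.138, -0.0]
force: [-2.8, 0.5, -1.6]
opening: 0.0006
gripper_force: 1.1
```

Call:
apply_moves(series=[[[-1,0,0],[0,0,0]],[[-1,0,0],[0,0,0]],[[-1,0,0],[0,0,0]],[[0,0,0],[0,0,0]]])

```text
t: 5.28
tool_pos: [0.5061, -0.1799, 0.2182]
orientation: [0.157, 3.138, 0.0]
force: [-1.8, 0.8, -0.2]
opening: 0.0008
gripper_force: 0.6
```

Call:
apply_moves(series=[[[-1,0,0],[0,0,0]],[[-1,0,0],[0,0,0]],[[0,0,0],[0,0,0]]])

```text
t: 5.53
tool_pos: [0.508, -0.1801, 0.2182]
orientation: [0.157, 3.138, -0.0]
force: [-1.2, 0.8, -1.0]
opening: 0.0004
gripper_force: 0.7
```

Call:
apply_moves(series=[[[-1,0,0],[0,0,0]],[[-1,0,0],[0,0,0]],[[0,0,0],[0,0,0]]])

```text
t: 5.78
tool_pos: [0.5101, -0.1803, 0.2182]
orientation: [0.157, 3.138, 0.0]
force: [-1.1, 0.0, -2.0]
opening: 0.0005
gripper_force: 0.7
```

Call:
apply_moves(series=[[[-1,0,0],[0,0,0]],[[0,0,0],[0,0,0]]])

```text
t: 5.95
tool_pos: [0.511, -0.1804, 0.2182]
orientation: [0.157, 3.138, -0.0]
force: [-0.8, -0.2, -1.9]
opening: 0.0007
gripper_force: 0.7
```

Call:
apply_moves(series=[[[-0.7,0,0],[0,0,0]],[[0,0,0],[0,0,0]]])

```text
t: 6.12
tool_pos: [0.5117, -0.1805, 0.2182]
orientation: [-0.157, -3.138, 0.0]
force: [-2.7, -0.2, -0.2]
opening: 0.0002
gripper_force: 0.9
```

Call:
apply_moves(series=[[[-0.7,0,0],[0,0,0]],[[0,0,0],[0,0,0]]])

```text
t: 6.28
tool_pos: [0.5121, -0.1805, 0.2182]
orientation: [-0.157, -3.137, -0.0]
force: [-4.1, -0.0, 1.0]
opening: 0.0008
gripper_force: 2.4
```

The force has risen to 4 N with the position lagging, so the bolt is fully forward. Next: back off, rise, and move to the knob's +y side.

Call:
apply_moves(series=[[[10,0,0],[0,0,0]],[[20,0,0],[0,0,0]],[[0,0,-40],[0,0,0]],[[0,0,-40],[0,0,0]],[[0,24,-20],[0,0,0]],[[0,24,0],[0,0,0]],[[-23,0,0],[0,0,0]],[[-23.5,0,0],[0,0,0]],[[0,0,0],[0,0,0]],[[0,0,0],[0,0,0]]])

```text
t: 7.12
tool_pos: [0.5343, -0.1343, 0.3185]
orientation: [0.156, 3.137, -0.0]
force: [-1.3, -0.4, -0.1]
opening: 0.0004
gripper_force: 0.0
```

Run:
```python
from h import *
k=np.array([.5285,-.1821,.2182]);g=k+.046*EY;rel(g)
t,_=robot.read_camera("top");s,_=robot.read_camera("side")
try:
    b=red(s,(285,160,345,215));print(b);print(onz("side",*b[0],.040),k)
except Exception as e: print(e)
A=cv2.resize(t[215:295,270:390],None,fx=3.3,fy=3.3,interpolation=2);B=cv2.resize(s[125:235,270:400],None,fx=3,fy=3,interpolation=2)
o=np.zeros((340,800,3),np.uint8);o[:A.shape[0],:A.shape[1]]=A;o[:B.shape[0],405:405+B.shape[1]]=B
cv2.imwrite("pics/crop3.png",cv2.convertScaleAbs(o,alpha=1.6))
```

```text
t 7.1167 pos [ 0.5343 -0.1343  0.3185] F [-1.31 -0.43 -0.13]
shift in tool mm [  1.2  -2.1 100.3] turn [-0.     0.001  0.001]
shift in aligned axes mm [  1.   -2.1 100.3]
(array([305.2295082 , 190.39344262]), array([303, 185,   6,  12,  61]))
[ 0.53237252 -0.18270055  0.04      ] [ 0.5285 -0.1821  0.2182]
```

View pics/crop3.png

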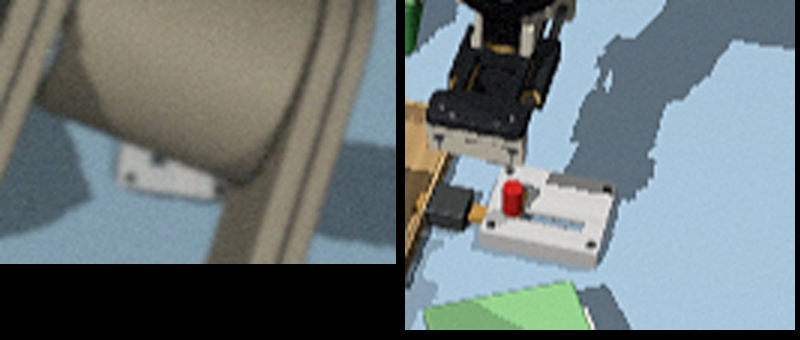

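The knob is now at the corner (side view, 305,190) with the first leg empty behind it. Descending beside it on the +y side.

Call:
apply_moves(series=[[[0,0,35],[0,0,0]],[[0,0,35],[0,0,0]],[[0,0,20],[0,0,0]],[[0,0,10],[0,0,0]],[[0,0,0],[0,0,0]],[[0,-5,0],[0,0,0]],[[0,-5,0],[0,0,0]],[[0,0,0],[0,0,0]],[[0,0,0],[0,0,0]]])

```text
t: 7.97
tool_pos: [0.5333, -0.1452, 0.2201]
orientation: [0.158, 3.135, -0.002]
force: [0.3, -0.3, -0.1]
opening: 0.0007
gripper_force: 0.0
```

Call:
apply_moves(series=[[[0,-2,0],[0,0,0]],[[0,-2,0],[0,0,0]],[[0,-2,0],[0,0,0]],[[0,-2,0],[0,0,0]]])

```text
t: 8.3
tool_pos: [0.5317, -0.1525, 0.2184]
orientation: [0.157, 3.138, -0.0]
force: [0.2, 0.4, 1.0]
opening: 0.0005
gripper_force: 0.0
```

Call:
apply_moves(series=[[[0,-2,0],[0,0,0]],[[0,-2,0],[0,0,0]],[[0,-2,0],[0,0,0]]])

```text
t: 8.55
tool_pos: [0.5311, -0.1585, 0.2182]
orientation: [-0.157, -3.138, -0.0]
force: [-0.7, -0.8, 0.6]
opening: 0.0002
gripper_force: 0.0
```

Call:
apply_moves(series=[[[0,-2,0],[0,0,0]],[[0,-2,0],[0,0,0]],[[0,-2,0],[0,0,0]]])

```text
t: 8.8
tool_pos: [0.5305, -0.1642, 0.2181]
orientation: [-0.157, -3.138, -0.001]
force: [-0.1, 2.5, 0.4]
opening: 0.0004
gripper_force: 1.5
```

Call:
apply_moves(series=[[[0,-2,0],[0,0,0]],[[0,-2,0],[0,0,0]],[[0,-2,0],[0,0,0]]])

```text
t: 9.05
tool_pos: [0.5299, -0.1703, 0.2181]
orientation: [-0.157, -3.137, -0.0]
force: [-0.0, 3.9, -0.7]
opening: 0.0007
gripper_force: 1.5
```

Call:
apply_moves(series=[[[0,-2,0],[0,0,0]],[[0,-2,0],[0,0,0]],[[0,-2,0],[0,0,0]],[[0,-2,0],[0,0,0]],[[0,-2,0],[0,0,0]],[[0,-2,0],[0,0,0]],[[0,-2,0],[0,0,0]]])

```text
t: 9.63
tool_pos: [0.5285, -0.1844, 0.2182]
orientation: [-0.157, -3.137, -0.0]
force: [-0.1, 2.5, 0.2]
opening: 0.0002
gripper_force: 1.5
```

Call:
apply_moves(series=[[[0,-1,0],[0,0,0]],[[0,-1,0],[0,0,0]],[[0,-1,0],[0,0,0]],[[0,-1,0],[0,0,0]],[[0,0,0],[0,0,0]]])

```text
t: 10.05
tool_pos: [0.5281, -0.1884, 0.2182]
orientation: [-0.157, -3.138, 0.0]
force: [-0.4, 1.7, -1.0]
opening: 0.0005
gripper_force: 0.9
```

Call:
apply_moves(series=[[[0,-1,0],[0,0,0]],[[0,-1,0],[0,0,0]],[[0,0,0],[0,0,0]]])

```text
t: 10.3
tool_pos: [0.5279, -0.1903, 0.2182]
orientation: [-0.157, -3.138, 0.0]
force: [-0.6, 2.1, -0.7]
opening: 0.0007
gripper_force: 1.0
```

Call:
apply_moves(series=[[[0,-1,0],[0,0,0]],[[0,-1,0],[0,0,0]],[[0,0,0],[0,0,0]]])

```text
t: 10.55
tool_pos: [0.5277, -0.1923, 0.2182]
orientation: [-0.157, -3.138, 0.0]
force: [-1.1, 1.8, 0.2]
opening: 0.0004
gripper_force: 1.0
```

Call:
apply_moves(series=[[[0,-0.8,0],[0,0,0]],[[0,0,0],[0,0,0]]])

```text
t: 10.72
tool_pos: [0.5276, -0.1931, 0.2182]
orientation: [-0.157, -3.138, 0.0]
force: [-0.3, 2.1, -0.8]
opening: 0.0005
gripper_force: 1.0
```

Call:
apply_moves(series=[[[0,-0.7,0],[0,0,0]],[[0,0,0],[0,0,0]]])

```text
t: 10.88
tool_pos: [0.5276, -0.1936, 0.2182]
orientation: [-0.157, -3.138, -0.0]
force: [-0.7, 3.2, -1.4]
opening: 0.0007
gripper_force: 1.5
```

Call:
apply_moves(series=[[[0,-0.6,0],[0,0,0]],[[0,0,0],[0,0,0]]])

```text
t: 11.05
tool_pos: [0.5275, -0.1939, 0.2182]
orientation: [-0.157, -3.138, -0.001]
force: [0.5, 4.3, 0.9]
opening: 0.0004
gripper_force: 2.5
```

The force is rising against the end stop. I'll retreat sideways, rise, back away and check.

Call:
apply_moves(series=[[[0,5,0],[0,0,0]],[[0,15,0],[0,0,0]],[[0,10,0],[0,0,0]],[[0,0,-40],[0,0,0]],[[0,0,-40],[0,0,0]],[[0,0,-40],[0,0,0]],[[0,0,-40],[0,0,0]],[[10,38,0],[0,0,0]],[[10,38,0],[0,0,0]],[[10,38,0],[0,0,0]],[[10,38,0],[0,0,0]],[[10,38,0],[0,0,0]]])

```text
t: 12.05
tool_pos: [0.4991, 0.0313, 0.3788]
orientation: [0.157, 3.136, -0.001]
force: [0.6, 0.3, 0.1]
opening: 0.0006
gripper_force: 0.0
```

Call:
apply_moves(series=[[[10,38,0],[0,0,0]],[[10,38,0],[0,0,0]],[[10,38,0],[0,0,0]],[[10,38,0],[0,0,0]],[[10,38,0],[0,0,0]],[[10,38,0],[0,0,0]],[[10,38,0],[0,0,0]],[[0,0,0],[0,0,0]],[[0,0,0],[0,0,0]]])

```text
t: 12.8
tool_pos: [0.4557, 0.3034, 0.3783]
orientation: [0.15, 3.137, -0.0]
force: [-0.2, -0.4, -0.8]
opening: 0.0002
gripper_force: 0.0
```

Run:
```python
from h import *
t,_=robot.read_camera("top");s,_=robot.read_camera("side")
a=red(t,(300,225,350,280));b=red(s,(285,160,345,215));print(a,b)
k=two(ray("top",*a[0]),ray("side",*b[0]));print(k)
O=np.array([.6218,-.194,0]);v=onz("top",*a[0],.05)-O;print("tray frame",v@EX,v@EY)
A=cv2.resize(t[115:290,270:390],None,fx=3.3,fy=3.3,interpolation=2);B=cv2.resize(s[125:375,150:345],None,fx=2,fy=2,interpolation=2)
o=np.zeros((600,800,3),np.uint8);o[:A.shape[0],:A.shape[1]]=A;o[:B.shape[0],405:405+B.shape[1]]=B
cv2.imwrite("pics/crop4.png",cv2.convertScaleAbs(o,alpha=1.6))
```

```text
Traceback (most recent call last):
  File "h.py", line 16, in red
    i=1+np.argmax(s[1:,4]); return c[i]+[x0,y0],s[i]+[x0,y0,0,0,0]
        ~~~~~~~~~^^^^^^^^^
ValueError: attempt to get argmax of an empty sequence
```

Run:
```python
from h import *
t,_=robot.read_camera("top");s,_=robot.read_camera("side")
A=cv2.resize(t[115:290,270:390],None,fx=3.3,fy=3.3,interpolation=2);B=cv2.resize(s[125:375,150:345],None,fx=2,fy=2,interpolation=2)
o=np.zeros((600,800,3),np.uint8);o[:A.shape[0],:A.shape[1]]=A;o[:B.shape[0],405:405+B.shape[1]]=B
cv2.imwrite("pics/crop4.png",cv2.convertScaleAbs(o,alpha=1.6))
b=red(s,(285,160,345,215));print(b);O=np.array([.6218,-.194,0]);v=onz("side",*b[0],.04)-O;print("tray frame",v@EX,v@EY)
```

```text
Traceback (most recent call last):
  File "h.py", line 16, in red
    i=1+np.argmax(s[1:,4]); return c[i]+[x0,y0],s[i]+[x0,y0,0,0,0]
        ~~~~~~~~~^^^^^^^^^
ValueError: attempt to get argmax of an empty sequence
```

View pics/crop4.png

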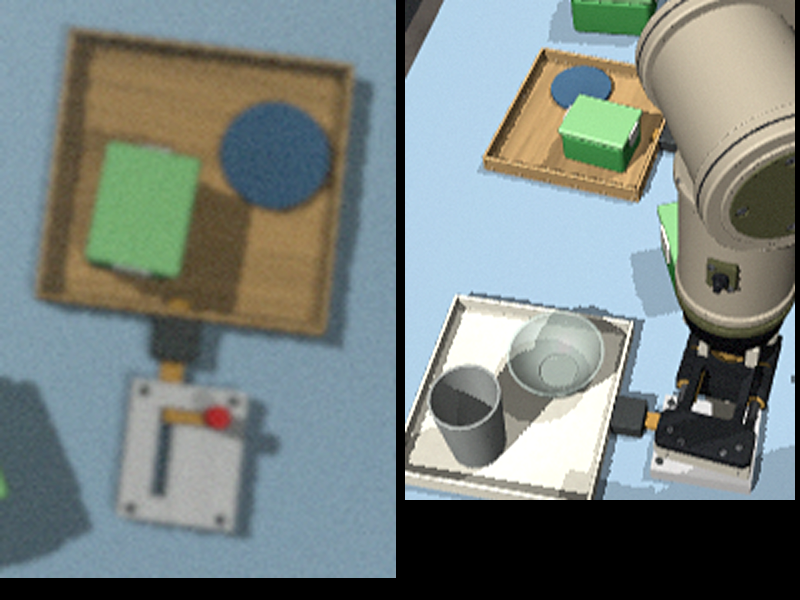

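The knob sits at the end of the second leg (crop 217,417), with the bolt in the keeper and the tub and coaster unmoved. One numeric check from the top view before handing in.

Run:
```python
from h import *
t,_=robot.read_camera("top");a=red(t,(300,225,350,280));O=np.array([.6218,-.194,0]);v=onz("top",*a[0],.05)-O;print("tray frame",v@EX,v@EY)
s=robot.read_state();print(s["t"],s["force"],np.abs(s["dq"]).max())
if abs(v@EY+.033)<.005 and abs(v@EX+.094)<.005: print(robot.close_job())
```

```text
tray frame -0.0921720957052757 -0.03088587328945716
13.05 [ 0.53741322 -0.09752937  0.12742273] 0.004491250849467537
the job is handed in; nothing more can be done
None
```

The right-hand wooden tray, which holds the smallest green tub, is bolted: its knob was pushed forward to the corner and then sideways to the end of the slot. In the last pictures everything on both trays looked undisturbed, and the job was handed in at about 13 s with the arm clear.

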